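Rake the finished bottles out of the marking machine's catch tray into the tote

ROBOT

A 6-joint arm with a two-finger parallel gripper is mounted at the origin on the work surface. World frame = base frame: x ahead of the robot, y to its left, z up, the work surface at z = 0. Lengths are in m, angles in rad, forces in N, time in s.
With the tool pointing down it reaches from about 0.3 to 0.775 m from the base axis. Payload 14.6 kg.
Tool frame: the origin (TCP) lies on the centre line of the jaws, within the pads' length; the fingertips stand 14 mm ahead of it and the grasp point (between the pads) lies 5 mm behind it (r.finger_overhang is the z of the fingertips in the tool frame, in m); z points along the fingers, y is the direction in which the jaws open and shut (so a half turn about z gives the same grasp; the last joint's range is limited). The gripper opens to 85 mm and grips with 20 to 120 N. Pads are 22 mm wide; open, the fingers measure 114 mm over their backs; the gripper's body (76 mm by 85 mm) begins 54 mm behind the grasp point. The pads swing forward as they close: fully open they stand 13 mm farther back than shut.
Start: joints at [-1.275, 0.3, 1.521, -0, 1.321, -0.067], TCP at [0.195, -0.514, 0.245] pointing down, gripper open.
Joint ranges: [-3.03, 3.03], [-0.79, 2.21], [0.23, 2.52], [-1.04, 4.18], [0, 3.07], [-2.55, 2.55]. Speed limits (rad/s): [2.22, 2.22, 2.57, 3.14, 3.14, 3.14].

INTERFACE

Orientations are given as a unit quaternion [x, y, z, w].
In Python, from rig import r, cams, workorder, sensors gives the robot as it stands. The module is installed in compiled form; this text tells all that it offers. Calls block until the motion is done:
- r.movep(position, orientation): joint-space move of the TCP to a pose.
- r.line_to(position, orientation=None, velocity=0.15, max_force=None): straight line of the TCP; orientation=None keeps the orientation; velocity is the mean speed in m/s. With max_force (N) it stops when the force on the tool has changed by that much, and returns True; else False.
- r.move_j(angles): joint-space move.
- r.open_gripper() and r.grasp(grip_force=None): open the fingers fully, or close them until they stop; grip_force is the grip in N (None keeps the last).
- r.sleep(seconds).
- r.ik(position, orientation): joint angles nearest the present ones, or None.
- cams.capture(name): name is "side" or "top" or "wrist"; returns the picture (480x640x3 uint8, red, green, blue); there is no depth.
- cams.camera_model(name): a dict with "intrinsics" (3x3 intrinsics, pixels), "cam_to_world" (4x4, takes a point from camera to world coordinates). Camera axes: x right, y down, z forward; pixel columns grow to the right and rows downward; lengths in m; the calibration is good to about 2 mm. The wrist camera is an equidistant fisheye: a pixel r from the principal point sees the ray r / f radians off the axis. A picture is of the moment at which its call begins: read the wrist's pose just before it. camera_model takes no time and is no camera call; for the wrist camera it gives the pose at the moment of the call.
A pose or a line that the arm cannot do raises r.MotionError and nothing moves.
- workorder.finish_job(): hands the job in, once; it reports no verdict.
Readings, each from a call of its own:
- sensors.current_clock(): time.
- sensors.current_qpos(): joint angles.
- sensors.current_qvel(): joint speeds.
- sensors.current_tau(): joint torques, N m.
- sensors.current_eef_pos(): TCP position.
- sensors.current_tcp_rot(): TCP orientation.
- sensors.current_contact_force(): force on the tool from outside, world axes, zero at the start.
- sensors.current_wrist_torque(): the same for the moment, N m.
- sensors.current_grip_width(): finger opening in m.
Only numpy, scipy, OpenCV 4.12 (cv2) and the standard library are available. Lean on these libraries where they do the work, as an engineer would, in place of code of your own. Each camera call takes 0.05 s, during which the arm holds its last target.

TASK

Push the grey tote up square against the base of the bottle marking machine, so that its wall is tucked under the lip of the catch tray, then reach in under the machine's bed with the rubber-faced rake and draw both finished bottles out over the lip into the tote. Leave the tote where it is and set the rake back down flat on the bench, clear of the tote and the machine. Only the rake may touch the bottles (the gripper would mark their coating), do not knock hard against the machine, and leave the other things on the bench where they are.

Things in the scene. Friction and masses are not known exactly. Their poses are not given: they have to be found in the camera images.
- printer: Bottle marking machine, fixed. Origin: bench level, middle of the front face of its grey base; x along that upright face, y out towards the tote, z up; its mm numbers are in this frame. Base x -130 to 130, y 0 to -245, z 0 to 91. White pedestal behind it: x -120 to 120, y -250 to -490, z 0 to 255, carrying the bed. Its place and yaw vary.
- tray_floor (a point): Centre of the steel catch tray's flat floor on the base (machine frame 0, -120, 95): floor x -126 to 126, y 0 to -239, top at z 95. Side walls 4 thick up to z 119, back wall (front side at y -239) up to z 130, no front wall.
- tray_lip (a point): Middle of the lower edge of the tray's lip (machine frame 0, 40, 81). The lip, 260 wide and 4 thick, slopes down from z 95 at y 0 to z 81 at y 40 and overhangs the bench; its underside is at least 76 mm above the bench.
- bed_edge (a point): Middle of the front lower edge of the aluminium bed plate that overhangs the tray (machine frame 0, -40, 255): underside z 255, x -80 to 80, from y -40 back to the pedestal; below it the tray is open in front and on both sides. It carries a rotary fixture, x -75 to 80, y -100 to -485, up to z 460.
- bottle_a: Finished bottle: white-coated aluminium with grey printed bands and a black cap, lying in the catch tray. Body 52 mm in diameter and 116 long, then shoulder and cap 33 in diameter, 160 long over all, about 90 g; it rolls. Origin on its axis at mid-length; x along the axis towards the cap, roughly along the machine's x. It starts deep under the bed, its centre about 148 to 160 mm behind the base's front face.
- bottle_b: The other finished bottle, alike. It starts in front of bottle_a, its centre about 55 to 80 mm behind the base's front face.
- tote: Grey straight-walled open plastic tote, loose, 280 (x) x 200 (y) x 72 mm high outside, walls and floor 5, about 0.6 kg. Origin: centre of its underside; x along its long side. It starts off the front of the machine, long side roughly parallel to the base's face, gap 50 to 120 mm. Pushed home, its wall touches the base's face and its origin is 100 mm in front of it.
- rake: Rubber-faced hand rake, 0.3 kg, standing level on foot plate and blade. Origin: on the bench below the grip point; x along the shaft to the blade, z up. Handle: black grip bar 24 wide, 22 high, x -90 to 40, z 57 to 79, on posts 10 thick at x -84 and 34, over a foot plate 60 wide, z 0 to 8; free space for fingers between. Centre of mass about 20 mm ahead of the origin.
- rake_grip (a point): Grip point of the rake: centre of the grip bar's section, 68 mm above the underside; the bar is held across its 24 mm width.
- rake_blade (a point): Centre of the rake's rubber blade, at x 255, z 23 in the rake's frame: 140 wide (y), 46 high (z 0 to 46), 8 thick, square to the shaft. The steel shaft, 12 in diameter at z 68, runs from the handle to a stem 24 wide (up to z 78) on top of the blade; 62 mm is free below the shaft.
- blank_a: Bystander: clear glass bottle, 66 mm in diameter, 212 high, standing; origin at its underside.
- blank_b: Bystander: another such glass bottle.
- spool: Bystander: purple spool lying flat, 170 mm in diameter, 54 high; origin at its underside.
- chuck: Bystander: spare aluminium cup chuck, 72 mm in diameter, 45 high; origin at its underside.
- ink_can: Bystander: steel can, 72 mm in diameter, 85 high; origin at its underside.
- spanner: Bystander: spanner, 170 mm long, lying flat on the bench; origin at its underside.
Things that resemble listed ones, but are neither listed nor needed, are in the scene too. What is shaped like the bottle_b but blue is not meant.

How it is judged:
By the outcome, as a careful person would: the job done as asked, in the order asked, and still so for the second after the job is handed in, with the robot touching nothing.
It also fails if it takes over 72 s, if anything falls off the work surface, if the arm or the gripper's body presses on something with over 40 N, if the wrist force passes 120 N, or if a joint passes its speed limit or range.

## Working session

There is one attempt and no reset: what is moved stays moved. The work goes in short steps, each a Python script; the robot and the scene stay as the last script left them, time stands still between calls to the robot, and variables do not carry over. Pictures are saved under pics/ and viewed, and the job is handed in when it is done.

```bash
mkdir -p pics; ls
python3 - <<'E'
from rig import r,cams,workorder,sensors
import cv2,numpy as np
for n in ["side","top","wrist"]:
    m=cams.camera_model(n); print(n,np.round(m["intrinsics"],1).tolist(),np.round(m["cam_to_world"],4).tolist())
    im=cams.capture(n); cv2.imwrite(f"pics/{n}0.png",im[:,:,::-1])
print(sensors.current_clock(),sensors.current_tcp_rot(),r.finger_overhang)
E
```

```text
pics
side [[543.5, 0.0, 323.8], [0.0, 543.5, 243.9], [0.0, 0.0, 1.0]] [[-0.9219, -0.2555, 0.2913, 0.1854], [-0.3867, 0.5603, -0.7325, 1.0135], [0.024, -0.7879, -0.6154, 0.9316], [0.0, 0.0, 0.0, 1.0]]
top [[620.4, 0.0, 321.8], [0.0, 620.4, 239.1], [0.0, 0.0, 1.0]] [[0.0096, -0.9976, 0.0681, 0.4494], [-1.0, -0.0096, 0.0005, 0.1321], [0.0002, -0.0681, -0.9977, 1.6516], [0.0, 0.0, 0.0, 1.0]]
wrist [[371.6, 0.0, 318.8], [0.0, 371.6, 241.5], [0.0, 0.0, 1.0]] [[0.3552, -0.9009, -0.2495, 0.2582], [-0.9348, -0.3423, -0.0948, -0.4891], [-0.0, 0.2669, -0.9637, 0.3735], [0.0, 0.0, 0.0, 1.0]]
0.15 [ 9.83592070e-01  1.80406320e-01 -3.53194318e-05 -4.46139889e-04] 0.014
```

View pics/side0.png

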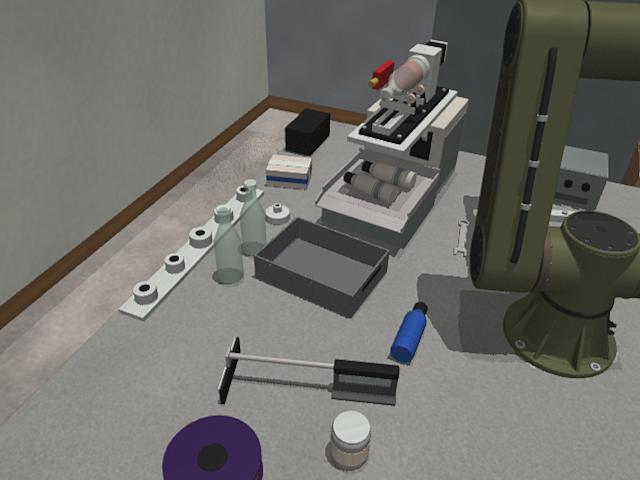

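View pics/top0.png

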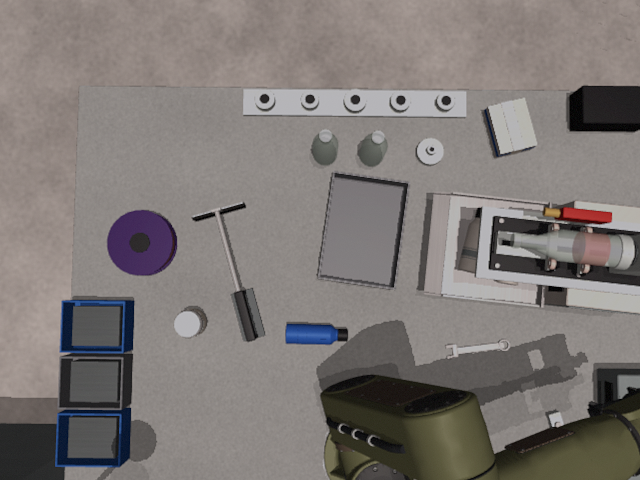

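View pics/wrist0.png

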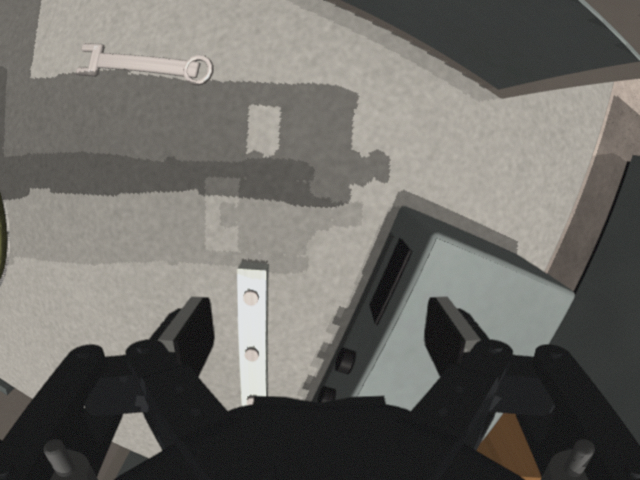

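Run:
```python
import cv2
t=cv2.imread("pics/top0.png"); s=cv2.imread("pics/side0.png")
def crop(im,n,x0,y0,w,h,k):
    cv2.imwrite(f"pics/{n}.png",cv2.resize(im[y0:y0+h,x0:x0+w],None,fx=k,fy=k,interpolation=cv2.INTER_CUBIC))
crop(t,"c_mach",410,170,160,150,5)
crop(t,"c_tote",305,160,120,145,4)
crop(t,"c_rake",180,190,100,160,3.7)
crop(s,"c_smach",310,120,160,120,5)
```

```text
(no output)
```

View pics/c_mach.png

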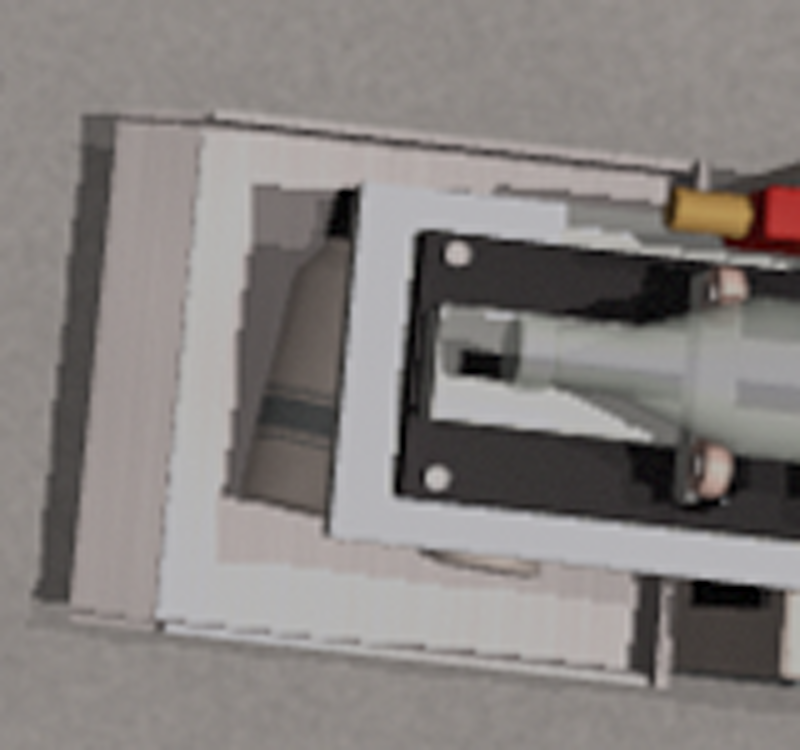

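View pics/c_tote.png

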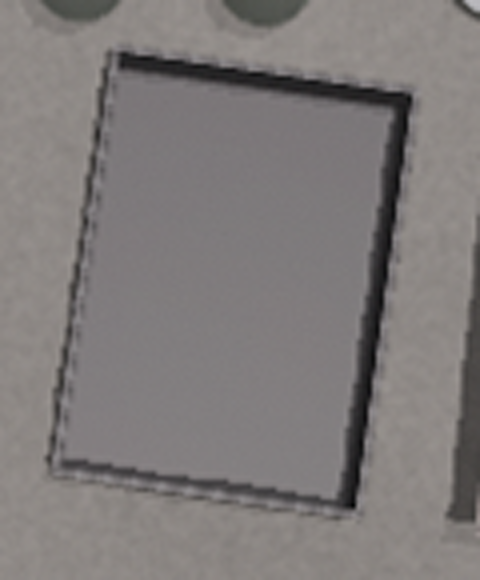

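View pics/c_rake.png

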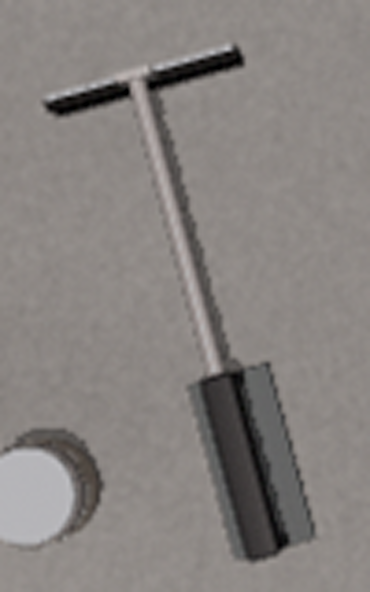

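View pics/c_smach.png

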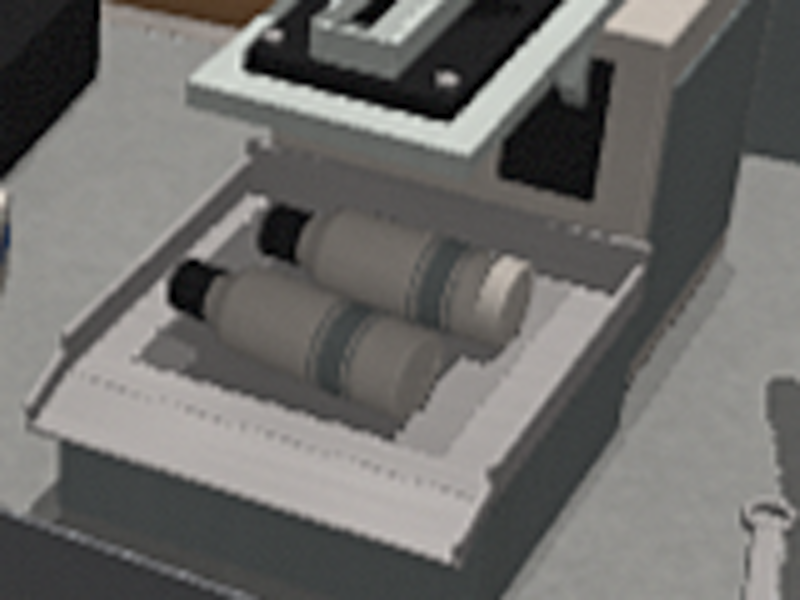

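```bash
cat > h.py <<'E'
import numpy as np
from scipy.optimize import least_squares
K={'side':(543.5,323.8,243.9),'top':(620.4,321.8,239.1)}
T={'side':np.array([[-0.9219,-0.2555,0.2913,0.1854],[-0.3867,0.5603,-0.7325,1.0135],[0.024,-0.7879,-0.6154,0.9316],[0,0,0,1]]),
'top':np.array([[0.0096,-0.9976,0.0681,0.4494],[-1.0,-0.0096,0.0005,0.1321],[0.0002,-0.0681,-0.9977,1.6516],[0,0,0,1]])}
def proj(n,P):
    P=np.atleast_2d(P); c=(P-T[n][:3,3])@T[n][:3,:3]; f,a,b=K[n]
    return np.c_[f*c[:,0]/c[:,2]+a,f*c[:,1]/c[:,2]+b]
def unproj(n,uv,z):
    f,a,b=K[n]; d=T[n][:3,:3]@np.array([(uv[0]-a)/f,(uv[1]-b)/f,1]); o=T[n][:3,3]
    return o+d*(z-o[2])/d[2]
def w(pose,P):
    x,y,t=pose; P=np.atleast_2d(P); c,s=np.cos(t),np.sin(t)
    return np.c_[x+c*P[:,0]-s*P[:,1],y+s*P[:,0]+c*P[:,1],P[:,2]]
def fit(obs,x0):
    fun=lambda p: np.concatenate([(proj(n,w(p,np.array(P)/1000.))-uv).ravel() for n,P,uv in obs])
    s=least_squares(fun,x0); return s.x, s.fun.reshape(-1,2)
E
python3 - <<'E'
from h import *
np.set_printoptions(precision=4,suppress=True)
cv=lambda p,o,k:(np.array(p)+.5)/k-.5+np.array(o)
o,k=(410,170),5
top=[('top',(130,40,81),cv((118,122),o,k)),('top',(-130,40,81),cv((72,612),o,k)),('top',(130,0,95),cv((205,130),o,k)),('top',(-130,0,95),cv((160,622),o,k))]
side=[('side',(130,40,81),cv((30,432),(310,120),5)),('side',(-130,40,81),cv((458,562),(310,120),5))]
m,e=fit(top+side,[.56,-.15,0]);print('mach',m);print(e)
print(fit(top,m)[0],fit(side,m)[0])
o,k=(305,160),4
t,e=fit([('top',P,cv(q,o,k)) for P,q in zip([(140,100,72),(140,-100,72),(-140,-100,72),(-140,100,72)],[(110,52),(412,95),(353,515),(50,472)])],[.58,.02,0]);print('tote',t);print(e)
def tom(p):
    d=np.array(p[:2])-m[:2];c,s=np.cos(m[2]),np.sin(m[2]);return np.array([c*d[0]+s*d[1],-s*d[0]+c*d[1]])*1000
print('tote in mach',tom(t),np.degrees(t[2]-m[2]))
o,k=(180,190),3.7
rk,e=fit([('top',P,cv(q,o,k)) for P,q in [((40,12,79),(203,380)),((40,-12,79),(238,373)),((-90,12,79),(245,560)),((-90,-12,79),(277,550)),((251,70,46),(45,108)),((259,-70,46),(237,46))]],[.4,.33,.1]);print('rake',rk);print(e)
for n,b,c in [('a',(505,300),(270,232)),('b',(410,380),(180,285))]:
    B=unproj('side',cv(b,(310,120),5),.121);C=unproj('side',cv(c,(310,120),5),.121)
    print(n,tom(B),tom(C),tom((B+C)/2),np.linalg.norm(B-C))
E
```

```text
mach [ 0.5456 -0.1791 -0.0941]
[[ 0.5034 -1.6231]
 [ 0.2899  2.1347]
 [-0.1392 -2.3897]
 [-0.4487  1.9122]
 [-0.6656 -0.9177]
 [ 0.4309  0.944 ]]
[ 0.5457 -0.1789 -0.0963] [ 0.546  -0.1798 -0.0826]
tote [ 0.5811  0.0292 -0.1341]
[[-0.6239 -1.7291]
 [ 0.9617 -1.4344]
 [ 0.9524  1.8151]
 [-1.2883  1.2562]]
tote in mach [ 15.7827 210.6454] -2.2900940208462273
rake [0.3861 0.3328 0.2786]
[[-1.2887 -0.5681]
 [-1.5664 -1.2094]
 [ 0.6292  0.838 ]
 [ 1.2088  0.9796]
 [ 0.8406  0.1739]
 [ 0.1962 -0.2361]]
a [ -72.8781 -160.7311] [  76.9785 -162.6261] [   2.0502 -161.6786] 0.14986855900678456
b [-57.9614 -54.373 ] [ 96.2456 -80.653 ] [ 19.1421 -67.513 ] 0.15643038374046242
```

```bash
cat > ov.py <<'E'
from h import *
import cv2
def ov(src,cam,out,x0,y0,wd,hh,k,polys):
    im=cv2.imread(src)[y0:y0+hh,x0:x0+wd]; im=cv2.resize(im,None,fx=k,fy=k,interpolation=cv2.INTER_CUBIC)
    for pose,P,col in polys:
        q=(proj(cam,w(pose,np.array(P)/1000.))-[x0,y0]+.5)*k-.5
        cv2.polylines(im,[np.round(q*16).astype(np.int32)],True,col,1,cv2.LINE_AA,4)
    cv2.imwrite(out,im)
def mach(m):
    return [(m,[(130,40,81),(-130,40,81),(-130,0,95),(130,0,95)],(0,0,255)),(m,[(80,-40,255),(-80,-40,255),(-80,-250,255),(80,-250,255)],(0,255,0)),
     (m,[(126,0,119),(126,-239,119),(-126,-239,119),(-126,0,119)],(255,0,0))]
def tote(t): return [(t,[(140,100,z),(140,-100,z),(-140,-100,z),(-140,100,z)],(0,0,255) if z else (0,255,0)) for z in(0,72)]
def rake(p): return [(p,[(40,12,79),(40,-12,79),(-90,-12,79),(-90,12,79)],(0,0,255)),(p,[(251,70,46),(259,70,46),(259,-70,46),(251,-70,46)],(0,0,255)),(p,[(40,0,74),(251,0,74)],(0,255,0))]
E
python3 - <<'E'
from ov import *
m=[ 0.5456,-0.1791,-0.0941];t=[ 0.5811,0.0292,-0.1341]
ov("pics/top0.png","top","pics/o1.png",305,160,265,150,3,mach(m)+tote(t))
ov("pics/side0.png","side","pics/o2.png",240,100,240,220,2.7,mach(m)+tote(t))
E
```

```text
(no output)
```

View pics/o1.png

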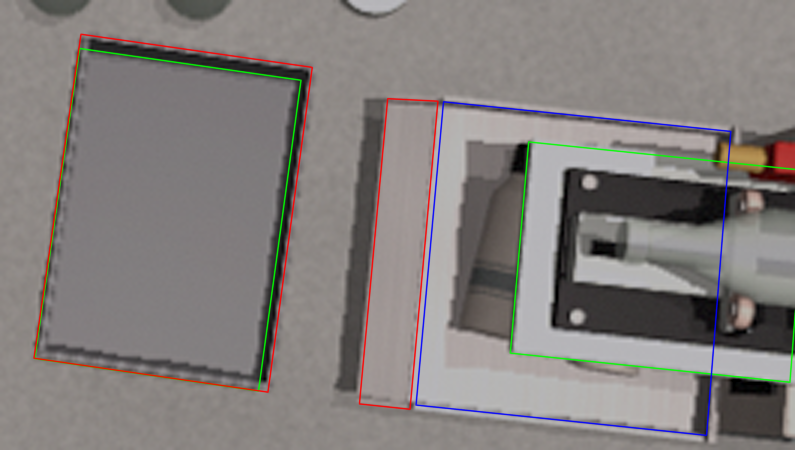

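View pics/o2.png

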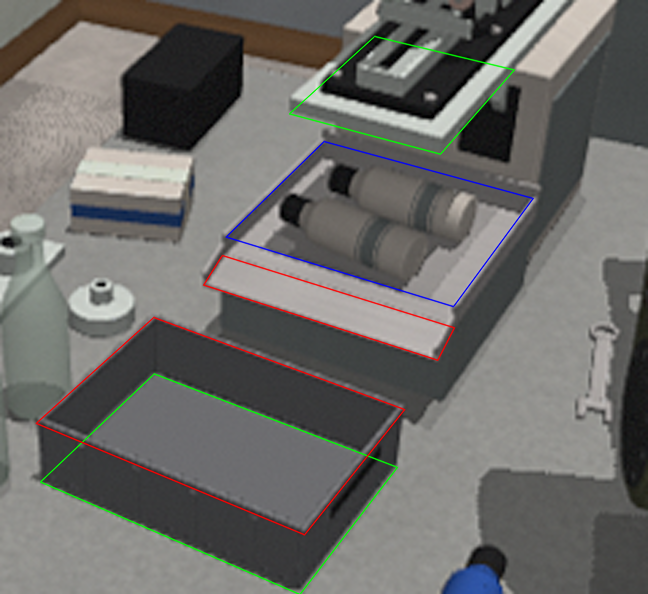

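```bash
cat >> h.py <<'E'
M=np.array([0.5456,-0.1791,-0.0945]); RK=np.array([0.3861,0.3328,0.2786]); TO=np.array([0.5811,0.0292,-0.1341])
def q(th): return [np.cos(th/2),np.sin(th/2),0,0]   # tool down, tool x at world angle th
def mw(x,y,z): return w(M,np.array([[x,y,z]])/1000.)[0]
E
python3 - <<'E'
from rig import r
from h import *
np.set_printoptions(precision=3,suppress=True)
th=M[2]+np.pi/2
f=lambda n,p,t: print(n,np.round(p,3),r.ik(list(p),q(t)))
for dt in (0,np.pi):
    f('prepush',mw(16,340,40),th+dt); f('push',mw(0,215,40),th+dt); 
    f('deep',mw(5,63,170),th+dt);f('deepf',mw(5,23,170),th+dt); f('deephi',mw(5,63,230),th+dt);f('out',mw(5,320,170),th+dt);f('far',mw(5,420,230),th+dt)
    f('rake',w(RK,[[-.0,0,.068]])[0],RK[2]+dt)
    f('rakehi',w(RK,[[-.0,0,.25]])[0],RK[2]+dt)
E
```

```text
prepush [0.594 0.158 0.04 ] [ 0.2    0.671  1.489 -0.     0.982  0.295]
push [0.566 0.035 0.04 ] [-0.003  0.586  1.636 -0.     0.92   0.092]
deep [ 0.557 -0.117  0.17 ] [-0.271  0.412  1.552 -0.     1.178 -0.177]
deepf [ 0.553 -0.157  0.17 ] [-0.34   0.424  1.534 -0.     1.183 -0.245]
deephi [ 0.557 -0.117  0.23 ] [-0.271  0.354  1.486 -0.     1.302 -0.177]
out [0.581 0.139 0.17 ] [ 0.174  0.472  1.465 -0.     1.205  0.268]
far [0.59  0.239 0.23 ] [ 0.327  0.507  1.27  -0.     1.365  0.421]
rake [0.386 0.333 0.068] [ 0.64   0.438  1.793 -0.     0.911  1.932]
rakehi [0.386 0.333 0.25 ] [ 0.64   0.206  1.627 -0.     1.308  1.932]
prepush [0.594 0.158 0.04 ] None
push [0.566 0.035 0.04 ] None
deep [ 0.557 -0.117  0.17 ] None
deepf [ 0.553 -0.157  0.17 ] None
deephi [ 0.557 -0.117  0.23 ] None
out [0.581 0.139 0.17 ] None
far [0.59  0.239 0.23 ] None
rake [0.386 0.333 0.068] [ 0.64   0.438  1.793 -0.     0.911 -1.21 ]
rakehi [0.386 0.333 0.25 ] [ 0.64   0.206  1.627 -0.     1.308 -1.21 ]
```

Run:
```python
from rig import r,cams,sensors
from h import *
import cv2
th=M[2]+np.pi/2
R0=sensors.current_tcp_rot()
p0=sensors.current_eef_pos(); a=np.arctan2(p0[1],p0[0])
j=r.ik([.33*np.cos(a),.33*np.sin(a),.33],list(R0)); print(j)
r.move_j(j)
j=list(j); j[0]=0.2; j[5]=0.295; r.move_j(j)
p=mw(16,345,130); r.movep(list(p),q(th)); print(sensors.current_clock())
r.line_to(list(mw(16,345,40)),q(th),velocity=.15)
cv2.imwrite("pics/t1.png",cams.capture("top")[:,:,::-1]); cv2.imwrite("pics/w1.png",cams.capture("wrist")[:,:,::-1]);print(sensors.current_clock())
```

```text
[-1.31910346e+00 -2.76864142e-01  1.90942805e+00 -7.80922091e-06
  1.50992379e+00 -1.11105764e-01]
4.2583
5.1083
```

View pics/t1.png

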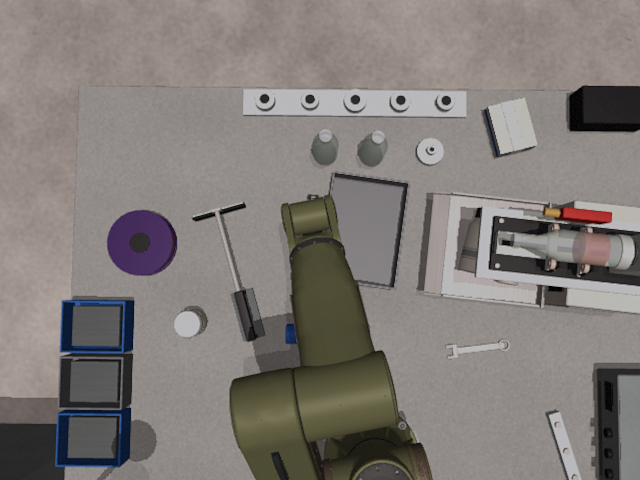

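View pics/w1.png

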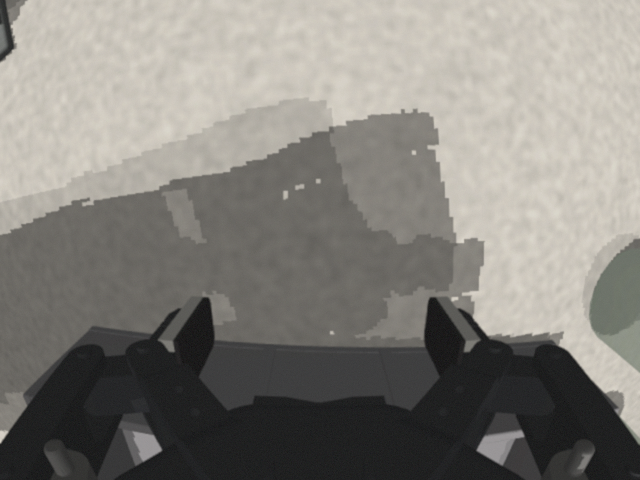

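Run:
```python
from rig import r,cams,sensors
from h import *
import cv2
np.set_printoptions(precision=4,suppress=True)
th=M[2]+np.pi/2
def tom(p):
    d=np.array(p[:2])-M[:2];c,s=np.cos(M[2]),np.sin(M[2]);return np.array([c*d[0]+s*d[1],-s*d[0]+c*d[1]])*1000
print(sensors.current_contact_force())
print(r.line_to(list(mw(16,305,40)),velocity=.08,max_force=15),sensors.current_contact_force())
print(r.line_to(list(mw(0,228,40)),velocity=.08,max_force=15),sensors.current_contact_force())
print(r.line_to(list(mw(0,195,40)),velocity=.03,max_force=12),sensors.current_contact_force(),tom(sensors.current_eef_pos()))
cv2.imwrite("pics/t2.png",cams.capture("top")[:,:,::-1]); cv2.imwrite("pics/s2.png",cams.capture("side")[:,:,::-1]);print(sensors.current_clock())
```

```text
[-0.4318  0.104  -0.4547]
False [ 0.0044 -0.5709  0.028 ]
False [0.3078 0.4192 0.1494]
True [1.3745 2.9958 0.9764] [  0.4666 213.0587]
7.6167
```

View pics/s2.png

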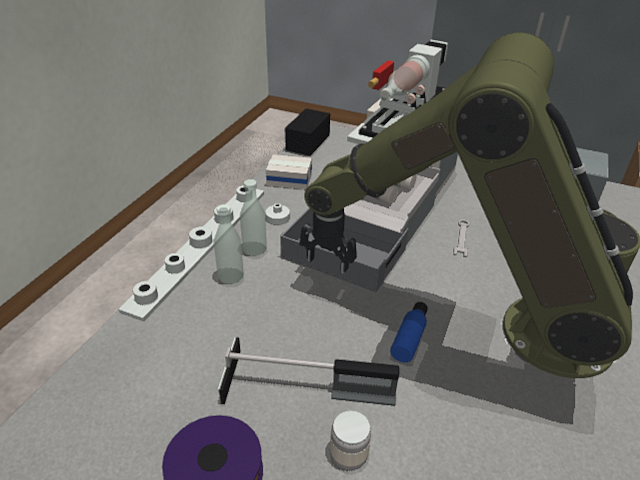

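View pics/t2.png

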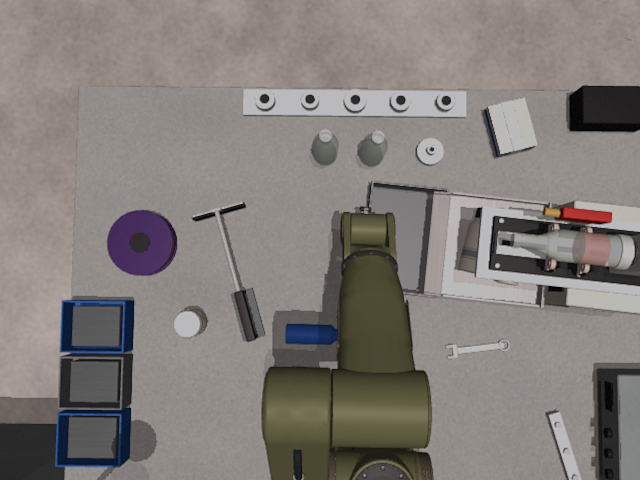

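Run:
```python
from rig import r,cams,sensors
from h import *
import cv2
r.line_to(list(mw(0,245,40)),velocity=.15)
r.line_to(list(mw(0,245,140)),velocity=.2)
p=w(RK,[[-.015,0,.17]])[0]
print(np.round(r.ik(list(p),q(RK[2]+np.pi)),3))
r.movep(list(p),q(RK[2]+np.pi))
m=cams.camera_model("wrist"); np.save("wm.npy",m["cam_to_world"])
cv2.imwrite("pics/w3.png",cams.capture("wrist")[:,:,::-1]);cv2.imwrite("pics/t3.png",cams.capture("top")[:,:,::-1]);cv2.imwrite("pics/s3.png",cams.capture("side")[:,:,::-1]);print(sensors.current_clock())
from ov import *
ov("pics/top0.png","top","pics/o3.png",180,180,110,170,3.5,rake(RK))
ov("pics/top0.png","top","pics/o3.png",180,180,110,170,3.5,rake(RK))
ov("pics/t3.png","top","pics/o4.png",350,160,200,150,4,mach(M)+tote([*mw(0,100,0)[:2],M[2]]))
```

```text
[ 0.65   0.26   1.758 -0.     1.124 -1.199]
10.025
```

View pics/w3.png

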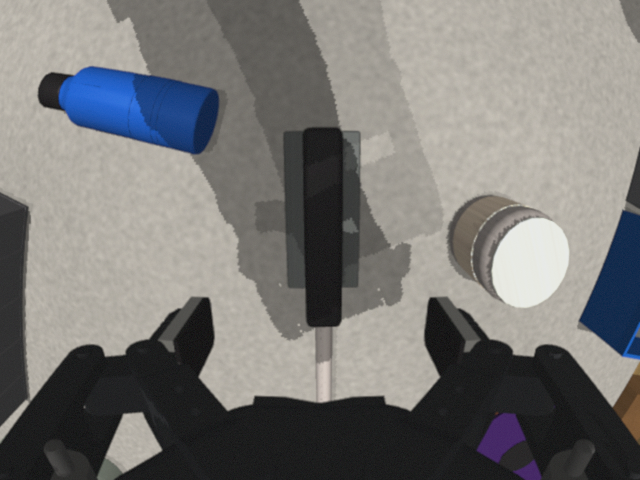

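View pics/o3.png

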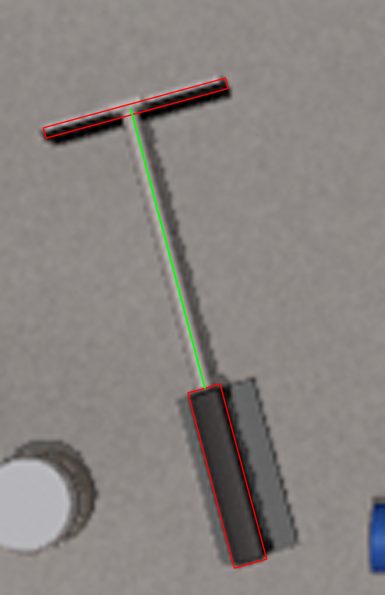

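View pics/o4.png

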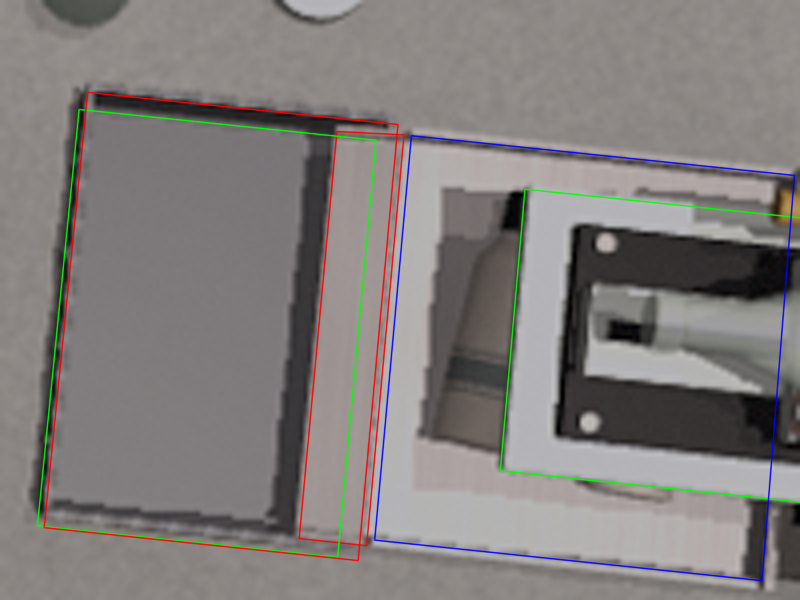

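View pics/s3.png

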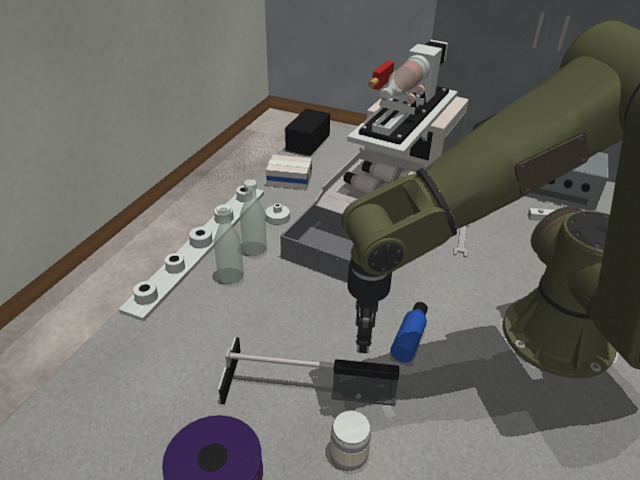

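Run:
```python
from rig import r,cams,sensors
from h import *
import cv2
np.set_printoptions(precision=4,suppress=True)
p=w(RK,[[-.015,0,0]])[0]; th=RK[2]+np.pi
r.line_to([p[0],p[1],.063],velocity=.12)
r.grasp(grip_force=100); print(sensors.current_grip_width(),sensors.current_contact_force(),sensors.current_clock())
r.line_to([p[0],p[1],.09],velocity=.06)
r.line_to([p[0],p[1],.225],velocity=.2)
r.sleep(.2)
print(sensors.current_contact_force(),sensors.current_wrist_torque(),sensors.current_grip_width())
cv2.imwrite("pics/s4.png",cams.capture("side")[:,:,::-1])
r.movep([p[0],p[1],.225],q(M[2]+np.pi/2))
r.line_to(list(mw(5,300,225)),velocity=.15)
r.sleep(.2)
cv2.imwrite("pics/s5.png",cams.capture("side")[:,:,::-1]);cv2.imwrite("pics/t5.png",cams.capture("top")[:,:,::-1])
print(sensors.current_clock(),sensors.current_grip_width(),sensors.current_qpos())
```

```text
0.022619988545884116 [-0.7514 -0.4892  5.5466] 11.6667
[-0.4287  0.6757 -3.8227] [-0.0719  0.119  -0.0122] 0.02250667966607826
17.4583 0.022679370637268405 [0.1412 0.4072 1.4243 0.     1.31   0.2355]
```

View pics/s5.png

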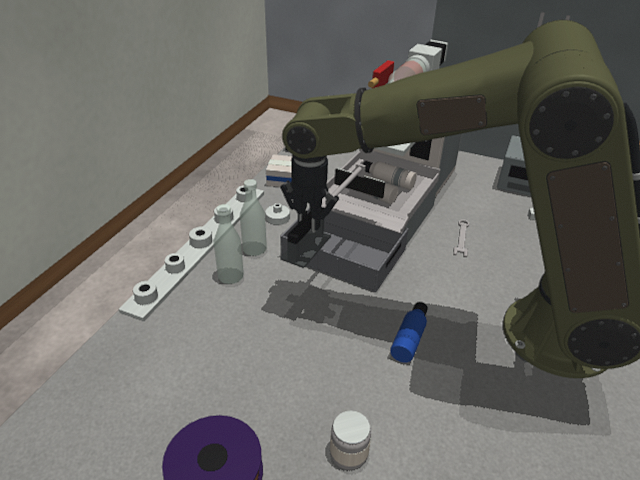

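View pics/t5.png

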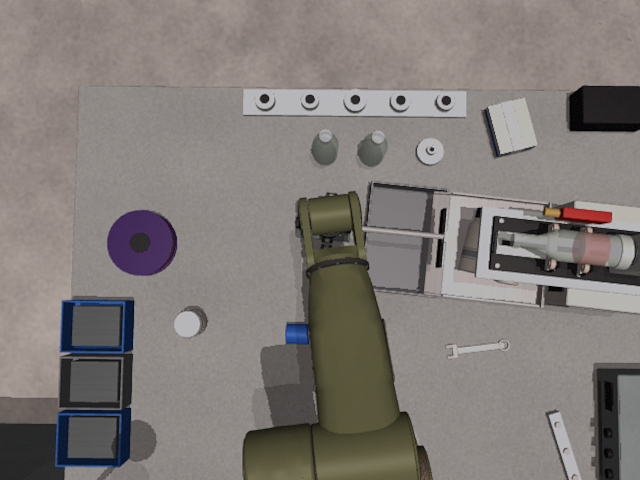

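View pics/s4.png

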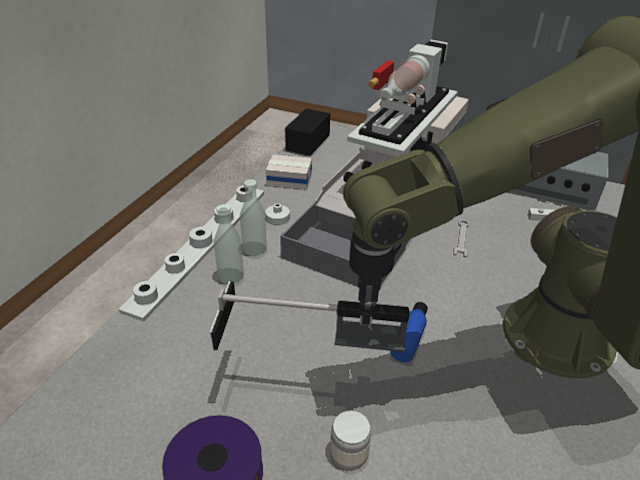

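Run:
```python
from ov import *
def rk(y,zb,x=5):
    o=mw(x,y-15,0); p=(o[0],o[1],M[2]-np.pi/2)
    return [(p,[(251,s*70,zb),(251,s*70,zb+46),(251,-s*70,zb+46),(251,-s*70,zb)],(0,0,255)) for s in (1,)]+[(p,[(40,0,zb+68),(251,0,zb+68)],(0,255,0)),(p,[(40,12,79+zb),(40,-12,79+zb),(-90,-12,79+zb),(-90,12,79+zb)],(0,0,255))]
ov("pics/s5.png","side","pics/o5s.png",270,130,180,150,4.4,rk(300,162))
ov("pics/t5.png","top","pics/o5t.png",350,170,150,140,5,rk(300,162))
```

```text
(no output)
```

View pics/o5s.png

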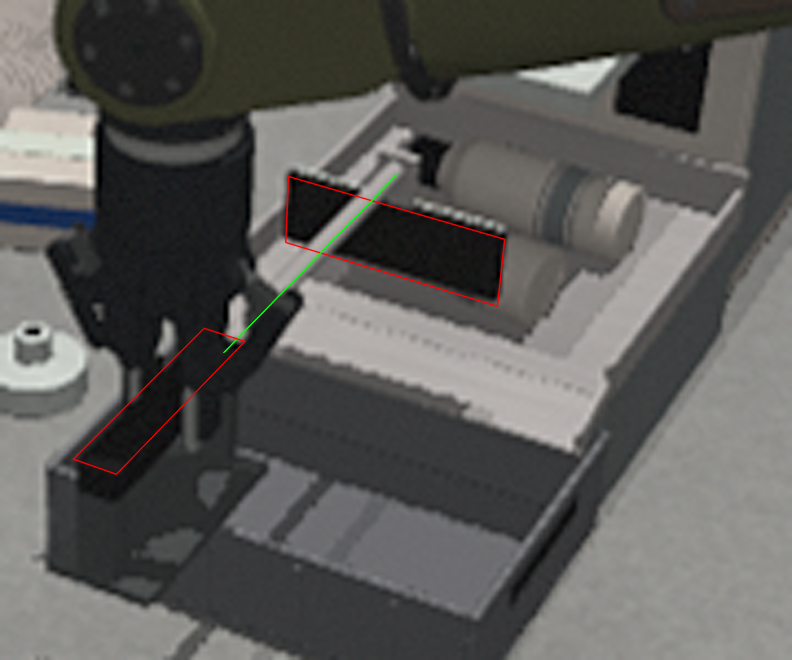

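View pics/o5t.png

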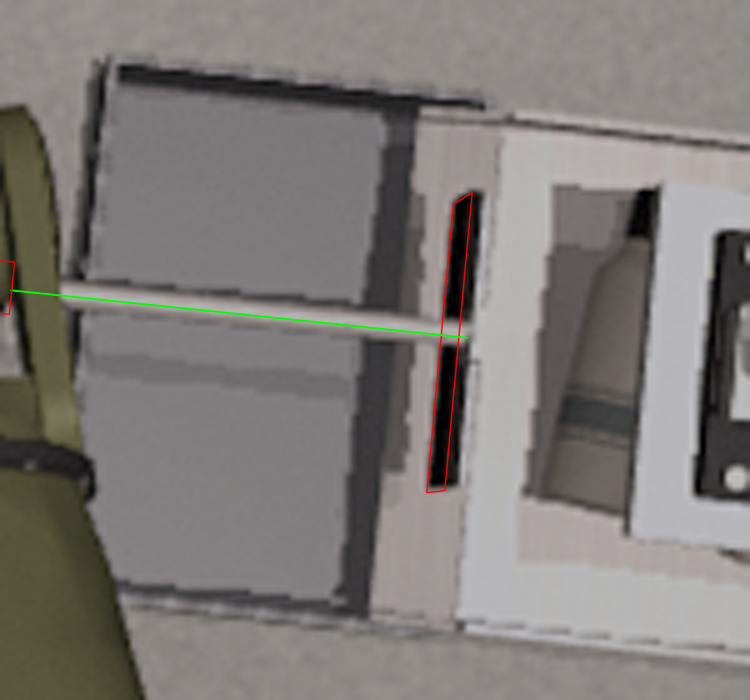

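```bash
python3 - <<'E'
from rig import r,cams,sensors
from h import *
import cv2
np.set_printoptions(precision=4,suppress=True)
print(r.line_to(list(mw(5,57,225)),velocity=.1,max_force=8),sensors.current_contact_force())
cv2.imwrite("pics/s6.png",cams.capture("side")[:,:,::-1])
print(sensors.current_clock())
E
python3 - <<'E'
import cv2
s=cv2.imread("pics/s6.png"); cv2.imwrite("pics/s6c.png",cv2.resize(s[100:260,280:470],None,fx=3.7,fy=3.7,interpolation=cv2.INTER_CUBIC))
E
```

```text
False [-0.156  -0.0975 -2.5038]
20.0917
```

View pics/s6c.png

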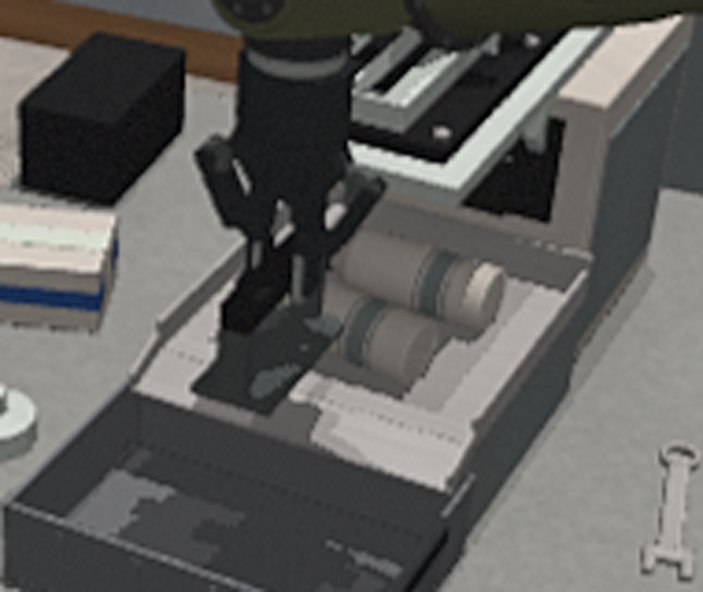

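Run:
```python
from rig import r,cams,sensors
from h import *
import cv2
np.set_printoptions(precision=4,suppress=True)
print(r.line_to(list(mw(5,57,167)),velocity=.08,max_force=5),sensors.current_contact_force(),sensors.current_eef_pos())
cv2.imwrite("pics/s7.png",cams.capture("side")[:,:,::-1])
print(sensors.current_clock())
s=cv2.imread("pics/s7.png"); cv2.imwrite("pics/s7c.png",cv2.resize(s[100:260,280:470],None,fx=3.7,fy=3.7,interpolation=cv2.INTER_CUBIC))
```

```text
False [ 0.0746  0.2834 -3.2194] [ 0.5562 -0.1229  0.1675]
21.0167
```

View pics/s7c.png

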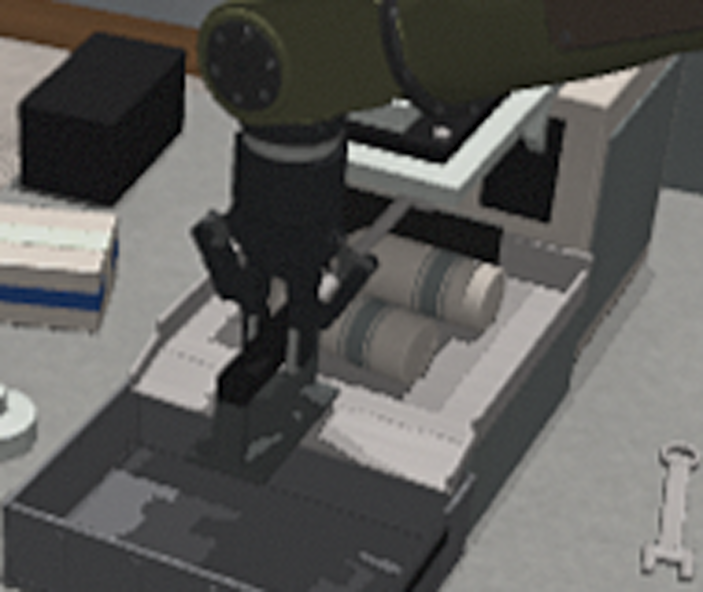

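Run:
```python
from rig import r,cams,sensors
from h import *
import cv2
np.set_printoptions(precision=4,suppress=True)
ims=[]
for i,y in enumerate((190,235)):
    print(r.line_to(list(mw(5,y,167)),velocity=.05,max_force=15),sensors.current_contact_force(),sensors.current_eef_pos())
    s=cams.capture("side"); ims.append(cv2.resize(s[120:280,260:450,::-1],None,fx=2.1,fy=2.1,interpolation=cv2.INTER_CUBIC))
    s=cams.capture("top"); ims.append(cv2.resize(s[160:320,340:530,::-1],None,fx=2.1,fy=2.1,interpolation=cv2.INTER_CUBIC))
cv2.imwrite("pics/d1.png",np.vstack([np.hstack(ims[:2]),np.hstack(ims[2:])])[:600])
print(sensors.current_clock())
```

```text
False [ 0.4382 -0.6823 -3.2783] [0.5685 0.0095 0.167 ]
False [-0.7807  0.409  -3.3429] [0.5728 0.0542 0.167 ]
25.075
```

View pics/d1.png

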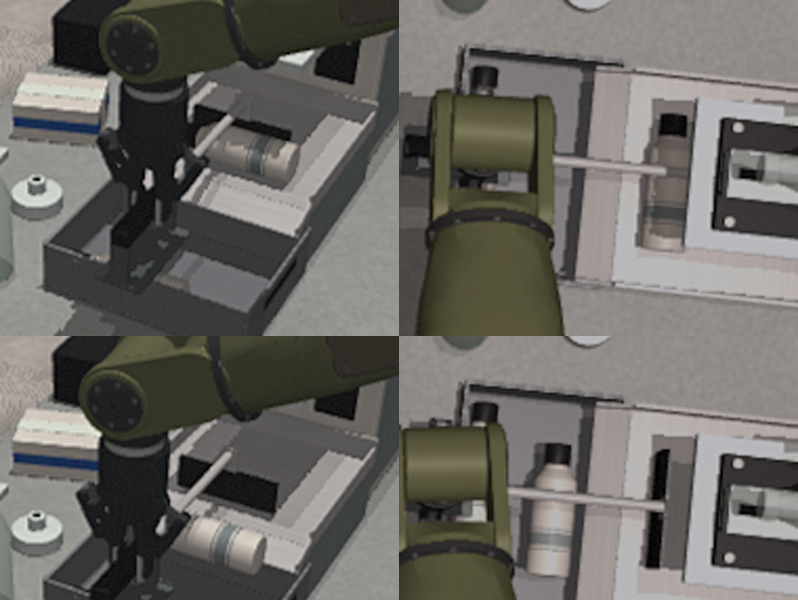

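Run:
```python
from rig import r,cams,sensors
from h import *
import cv2
np.set_printoptions(precision=4,suppress=True)
print(r.line_to(list(mw(5,315,175)),velocity=.12,max_force=15))
print(r.line_to(list(mw(5,330,240)),velocity=.15))
cv2.imwrite("pics/s8.png",cams.capture("side")[:,:,::-1]);cv2.imwrite("pics/t8.png",cams.capture("top")[:,:,::-1])
print(sensors.current_clock(),sensors.current_grip_width())
```

```text
False
False
26.5833 0.02236083305377368
```

View pics/s8.png

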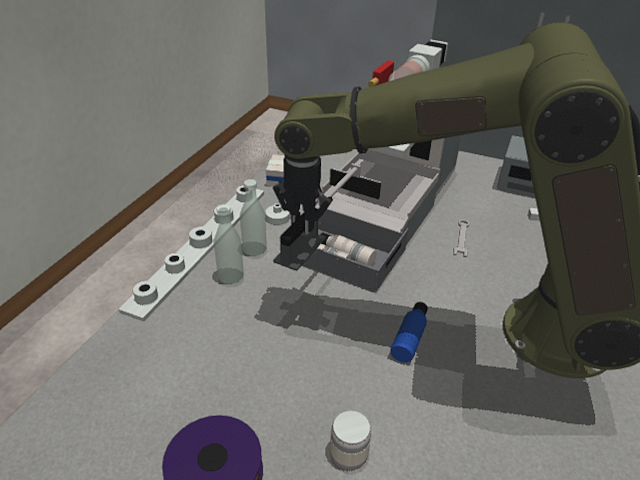

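View pics/t8.png

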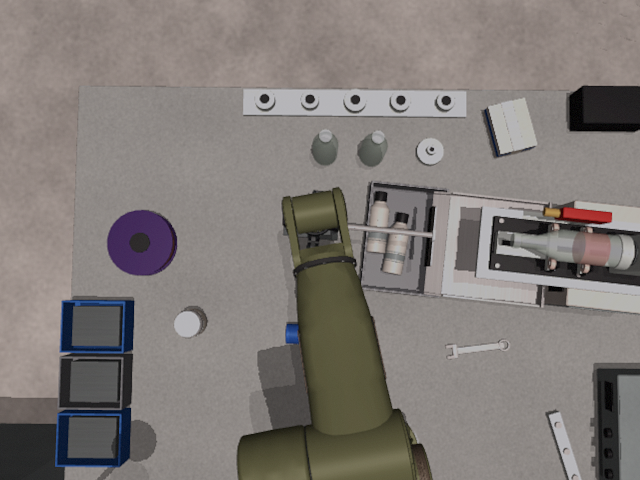

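Run:
```python
from rig import r,cams,sensors
from h import *
import cv2
np.set_printoptions(precision=4,suppress=True)
p=w(RK,[[-.015,0,0]])[0]; th=RK[2]+np.pi
r.line_to([p[0],p[1],.24],velocity=.15)
r.movep([p[0],p[1],.225],q(th))
r.line_to([p[0],p[1],.085],velocity=.15)
print(r.line_to([p[0],p[1],.062],velocity=.03,max_force=4),sensors.current_eef_pos(),sensors.current_contact_force())
cv2.imwrite("pics/s9.png",cams.capture("side")[:,:,::-1]);print(sensors.current_clock())
s=cams.capture("side"); cv2.imwrite("pics/s9c.png",cv2.resize(s[300:420,200:420,::-1],None,fx=3.6,fy=3.6,interpolation=cv2.INTER_CUBIC))
```

```text
True [0.3715 0.3286 0.0633] [-0.5151  1.1859  4.784 ]
32.0917
```

View pics/s9c.png

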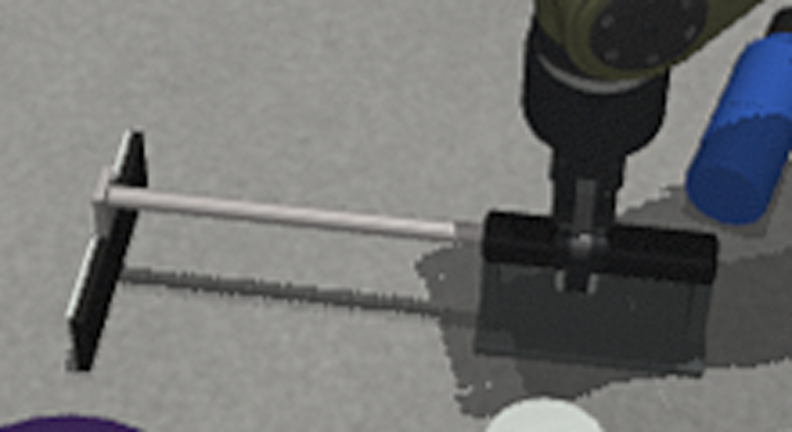

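Contact at the expected height; the rake stands level. Release and retreat.

Run:
```python
from rig import r,cams,sensors
from h import *
from ov import *
import cv2
p=sensors.current_eef_pos()
r.open_gripper(); r.sleep(.2)
r.line_to([p[0],p[1],.2],velocity=.15)
j=list(sensors.current_qpos()); 
jj=r.ik([.28,.28,.3],q(RK[2]+np.pi)); 
if jj is not None: r.move_j(jj)
r.sleep(.5)
cv2.imwrite("pics/s10.png",cams.capture("side")[:,:,::-1]);cv2.imwrite("pics/t10.png",cams.capture("top")[:,:,::-1])
print(sensors.current_clock(),jj)
ov("pics/t10.png","top","pics/o10.png",340,160,200,150,4,mach(M)+tote([*mw(0,100,0)[:2],M[2]]))
ov("pics/s10.png","side","pics/o11.png",260,120,190,180,3.3,mach(M)+tote([*mw(0,100,0)[:2],M[2]]))
```

```text
35.275 [ 6.92837092e-01 -9.61738363e-02  1.82919292e+00 -4.44089210e-16
  1.40857357e+00 -1.15655923e+00]
```

View pics/s10.png

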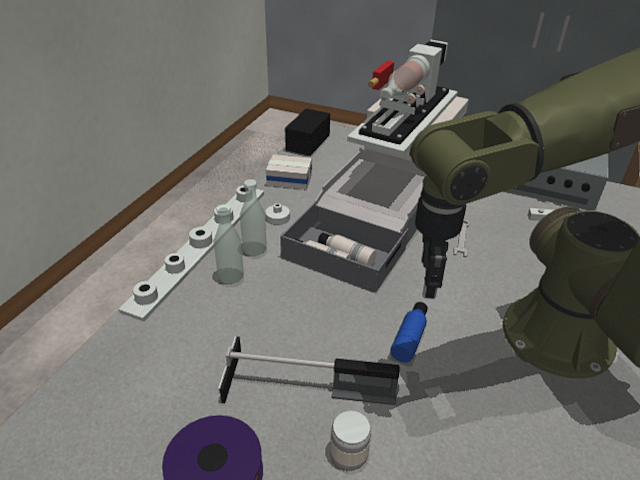

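View pics/t10.png

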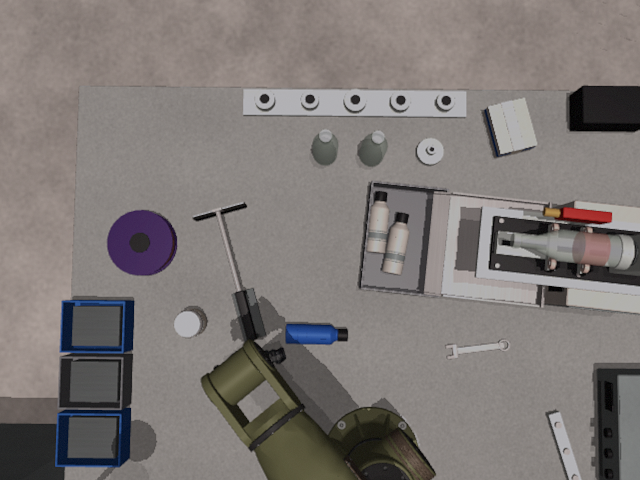

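View pics/o10.png

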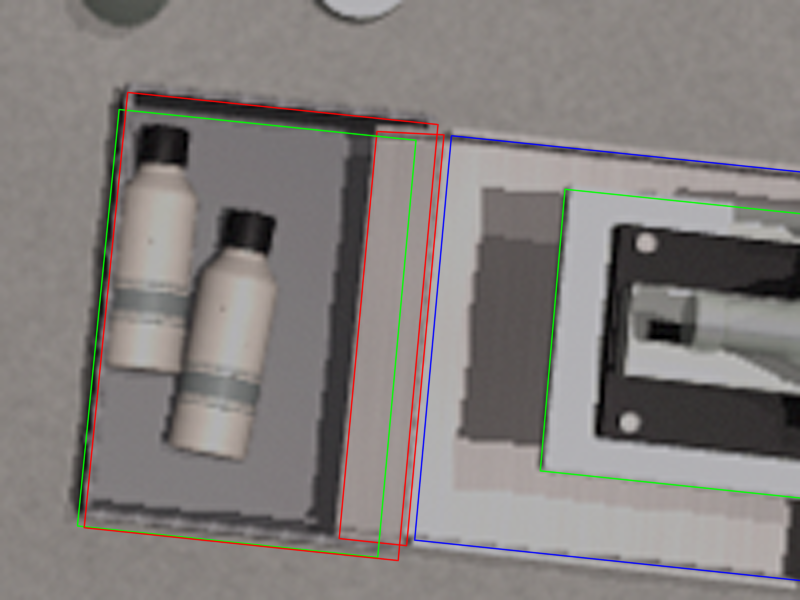

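View pics/o11.png

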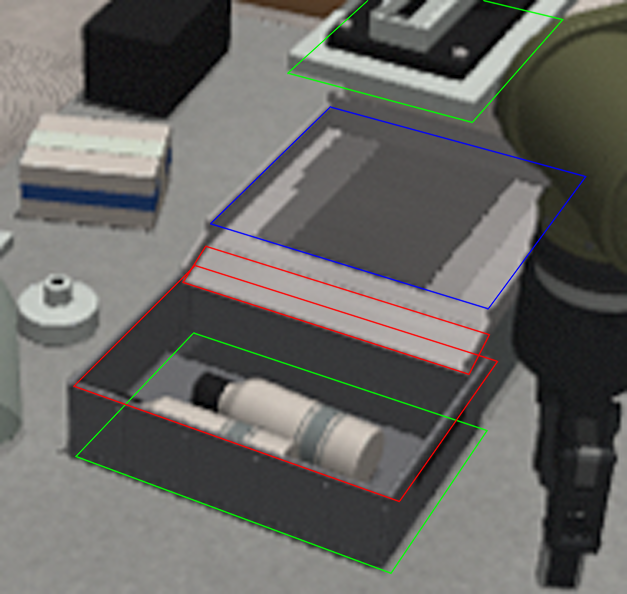

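Run:
```python
from ov import *
a=cv2.imread("pics/t3.png").astype(int);b=cv2.imread("pics/t10.png").astype(int)
print(np.abs(a-b)[175:300,355:372].mean(), a[240,358:372].mean(1).round(), b[240,358:372].mean(1).round(), b[270,358:372].mean(1).round(), b[270,425:445].mean(1).round())
t=[*mw(0,100,0)[:2],M[2]]
P=mw(0,200,72);print(proj('top',w(t,np.array([[.1,.1,.072],[-.1,.1,.072],[.1,.095,.072],[-.1,.095,.072]]))))
print(proj('top',w(M,np.array([[.1,.04,.081],[-.1,.04,.081]]))))
ov("pics/t10.png","top","pics/z1.png",355,175,80,60,10,[])
ov("pics/t10.png","top","pics/z2.png",355,240,90,60,8.8,[])
```

```text
4.240470588235294 [137. 136. 133. 141. 101.  64.  39.  57. 112. 103. 117. 125. 126. 124.] [135. 133. 133. 133.  96.  58.  35.  70. 117. 101. 112. 132. 140. 148.] [125.  89.  44.  77.  90. 123. 117. 119. 126. 125. 126. 125. 126. 125.] [ 57. 137. 151. 149. 150. 149. 148. 151. 151. 151. 148. 149. 149. 153.
 153. 151. 150. 145. 156. 174.]
[[369.88385548 197.99808066]
 [362.12059795 275.71700452]
 [371.82477864 198.19941758]
 [364.07802801 275.92177757]]
[[432.66234534 204.00772577]
 [425.3919937  282.27894706]]
```

View pics/z1.png

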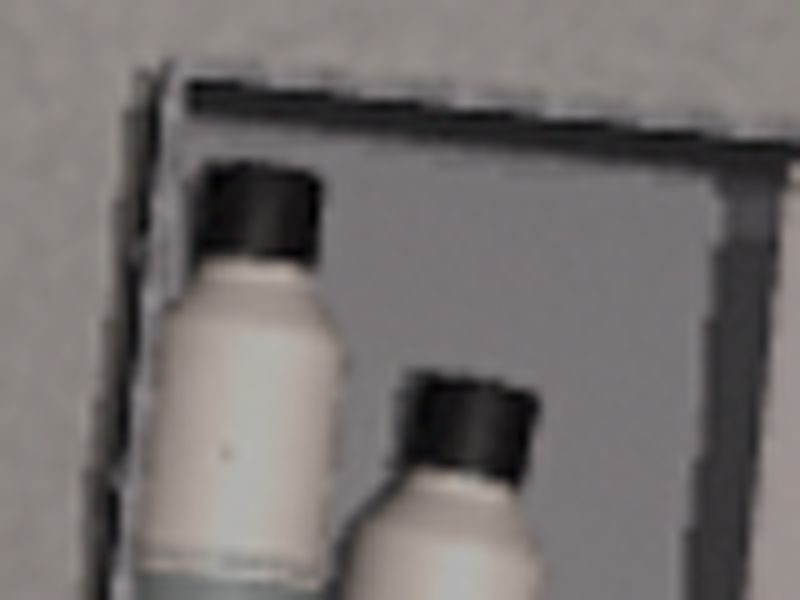

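View pics/z2.png

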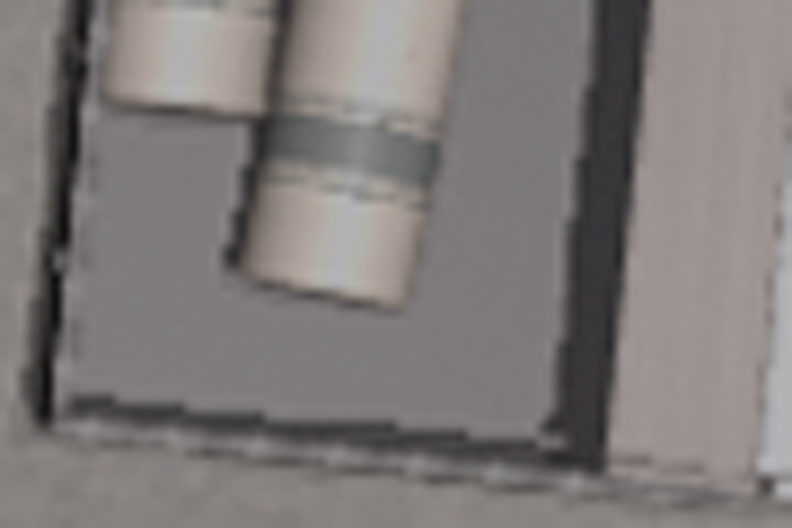

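Run:
```python
from rig import workorder,sensors
workorder.finish_job(); print(sensors.current_clock())
```

```text
the job is handed in; nothing more can be done
the job is handed in; nothing more can be done
```

The job is done and was handed in at about 35 s of the 72 s allowed.

- **Tote:** I pushed it with the open fingers until it stopped against the base, at a 12 N force limit. The last pictures show its rim within about 1 mm of the home position, square to the base and under the lip.
- **Bottles:** I lowered the rake in behind both bottles and drew them out over the lip; both now lie in the tote. Only the rake was used on them. The force limits set for the rake moves never tripped.
- **Rake:** It was set back down level at its original spot, clear of the tote and machine. The gripper is open and touching nothing.
- **Other objects:** Everything else on the bench looks to be where it started, judged by eye from the pictures.

One check seemed to disagree: an overlay suggested the tote was 4–5 mm out from the base. Enlarged, the dark strip I had taken for the rim proved to be the tote's outer wall or its shadow, and the rim itself lined up.

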